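# Set and lock the sliding length stop

### The job

Slide the length stop along its rail until its pointer stands at the fin of the clip, with its brake off, then lock the brake with the push button under the hood and let go of it. Whether the brake starts on or off cannot be seen, so feel for it; once you have locked it, give the handle a firm tug along the rail to prove that it holds. Leave the stop locked at the clip, and the other things where they lie.

Things in the scene. Friction and masses are not known exactly. Their poses are not given: they have to be found in the camera images.
- bed: The grey bed plate of the length stop, 130 x 340 x 12 mm, fixed to the bench. Origin: centre of its underside, on the bench top; its y axis runs along the rail (to the left as the robot sees it), its front faces -x.
- rail: The steel rail on the bed, 320 mm long along y. Same origin and axes as the bed. The brake of the stop presses on it when it is on.
- carriage: The aluminium sliding stop on the rail: a plate from 47 mm right to 123 mm left (+y) of its origin, carrying button and hood at y = 0 and the handle at y = 105 mm. Axes as the bed; its origin is at the bed's when it stands mid-rail. It slides along y from -90 to +80 mm with about 1.2 N of friction, brake off; brake on, it stands about 9 N before it slips.
- pointer (a point): Tip of the small tab at the front of the carriage, at x = -50, y = 0, z = 30 mm of the carriage. It must stand level with the clip's fin along the rail (y).
- clip: Steel clip, 16 x 22 mm, fixed on the front strip of the bed, with an upright fin 3 mm thick and 20 mm high in its middle. Origin: under the fin, at bench height; axes as the bed. The fin's y is where the pointer must stand; it lies 35 to 118 mm left of where the pointer starts.
- handle: Upright spring blade with a round black knob, 31 mm across, 37 mm high, to grip from above. Origin: foot of the blade, at x = 20, y = 105, z = 55.5 mm of the carriage; the blade bends along y only, 1 mm per 1.5 N, at most 9 mm, and springs back (this origin moves with it). A firm tug, 4 to 6 N, bends it 2.5 to 4 mm. With the brake off the carriage follows instead.
- knob (a point): Middle of the handle's knob, 152 mm above the bench; the knob's top is 18 mm higher.
- cap: The push button: round black cap, 43 mm across. Origin: centre of its outer face, at x = -15, y = 0, z = 88 mm of the carriage at rest; its z axis points out of the button, towards the robot and up, 35 degrees from vertical; y along the rail. It moves straight in along -z and stops hard at 19.5 mm.
- hood_edge (a point): Middle of the front edge of the sheet hood over the button, at x = -5, z = 165 mm of the carriage, over the cap. The roof is 60 mm wide and 5 mm thick. Press with the tool tilted, along the button's axis.
- brake (a point): The push-push brake in the barrel, 45 mm behind the cap's face. Each full press (17 mm or more, up to 20 N) and release changes the brake over, on to off or off to on; under 12 mm leaves it as it was. At the start it is on or off at random. The cap springs back to the same place either way, so nothing shows.
- feel (a point): What the button tells by touch (the point is the cap's centre at rest). Brake off: the cap moves freely, under 1 N, for 1 mm, then meets a spring of 3 N or more. Brake on: it moves freely for 7 to 9 mm, then meets 10 N or more.
- screwdriver: Bystander, loose: yellow screwdriver, 184 mm, lying behind the bed. Origin: centre of its underside.
- pot: Bystander, loose: small green pot with a white lid, 68 mm across, 58 mm high, standing left of the bed. Origin: centre of its underside.
- mallet: Bystander, loose: mallet, 274 mm long, lying at the back on the right. Origin: centre of its underside.

How it is judged:
By the outcome, as a careful person would: the job done as asked, in the order asked, and still so for the second after the job is handed in, with the robot touching nothing.
It also fails if it takes over 72 s, if anything falls off the work surface, if the arm or the gripper's body presses on something with over 40 N, if the wrist force passes 120 N, or if a joint passes its speed limit or range.

### The arm

A 6-joint arm with a two-finger parallel gripper is mounted at the origin on a cart in front of the work surface, level with it; the furniture and walls round the work are solid. World frame = base frame: x ahead of the robot, y to its left, z up, the work surface at z = 0. Lengths are in mm, angles in rad, forces in N, time in s.
With the tool pointing down it reaches from about 225 to 725 mm from the base axis. Payload 3.1 kg.
Tool frame: the origin (TCP) lies on the centre line of the jaws, within the pads' length; the fingertips stand 8 mm ahead of it and the grasp point (between the pads) lies 11 mm behind it; z points along the fingers, y is the line along which they close (so a half turn about z gives the same grasp; the last joint's range is limited). The gripper opens to 85 mm and grips with 20 to 120 N. Pads are 22 mm wide; open, the fingers measure 114 mm over their backs; the gripper's body (76 mm by 85 mm) begins 54 mm behind the grasp point. The pads swing forward as they close: fully open they stand 13 mm farther back than shut.
Start: joints at [1.09, 0.048, 0.099, 1.622, 0, 1.443], TCP at [181.408, 492.655, 239.312] pointing down, gripper open.
Joint ranges: [-2.91, 2.91], [-0.99, 1.94], [-1.21, 1.42], [-2.12, 2.29], [-1.49, 1.47], [-3.14, 3.14]. Speed limits (rad/s): [2.79, 2.79, 3.14, 3.14, 3.14, 3.14].

### API

Orientations are given as [roll, pitch, yaw] about the fixed x, y, z axes, in that order (R = Rz(yaw) Ry(pitch) Rx(roll)).
In Python, from cell import env, imaging gives the robot as it stands.
- The arm moves only by the tool carry_out, never from a script. Its argument "increments" is a list of rows, each an object of numbers: "x", "y", "z": the shift along the tool's x, y, z in mm; "twist": the turn about the tool's z in rad; "grip": the opening, from -1 (shut) to 1 (fully open). A call has 1 to 20 rows; each row is the pose to reach, as a shift and turn from the pose commanded when the call began, along the tool's axes at that moment; what a row does not reach only later rows make up. A row lasts 1/12 s, in which the tool goes at most 41.7 mm and 7.16 degrees, less where a joint would pass 70% of its speed; a pose out of reach is approached as far as the arm can. A call with a gripper value outside its range is refused whole. The fingers move at their own pace and stop on an object; "grip_force" is the grip in N (left out, the last holds). Time passes only in rows, so rows that repeat a pose let the fingers close. It gives the time, the measured TCP pose, the force, the opening and the grip force at its end, in the units of the state.
- env.sense(): the state, without advancing time (a new reading comes with each control period).
- imaging.capture(name): name is "scene" or "top"; returns the picture (420x560x3 uint8, red, green, blue); there is no depth.
- imaging.camera_model(name): a dict with "fx", "fy", "cx", "cy" (pixels), "camera_from_world" (4x4, takes a point from world to camera coordinates). Camera axes: x right, y down, z forward; pixel columns grow to the right and rows downward; lengths in mm; the calibration is good to about 2 mm. A picture is of the moment at which its call begins. camera_model takes no time and is no camera call.
- env.job_done(): hands the job in; it is judged then, once.
The state is a dict: "time": time; "joint_positions": joint angles; "qd": joint speeds; "tau": joint torques, N m; "position": TCP position; "tcp_rot": TCP orientation; "contact_force": force on the tool from outside, world axes, zero at the start; "ft_torque": the same for the moment, N m; "grip_width": finger opening in mm; "gripper_force": force on a finger pad.
Only numpy, scipy, OpenCV 4.12 (cv2) and the standard library are available. Lean on these libraries where they do the work, as an engineer would, in place of code of your own. Each camera call takes 0.05 s, during which the arm holds its last target. There are 200 camera calls.

## Working session

There is one attempt and no reset: what is moved stays moved. The work goes in short steps, Python scripts to look and compute and a tool call to move; the robot and the scene stay as the last step left them, time stands still between calls to the robot, and variables do not carry over. Pictures are saved under pics/ and viewed, at most 10 in all, crops included, and the job is handed in when it is done.

Besides the shell and the picture viewer there is one more tool, called after "Emit:" in YAML: its name, and indented under it one key for each argument. carry_out: Moves the arm, as the interface text tells. Its arguments: {"type":"object","properties":{"increments":{"type":"array","items":{"type":"object","properties":{"x":{"type":"number"},"y":{"type":"number"},"z":{"type":"number"},"twist":{"type":"number"},"grip":{"type":"number"}}}},"grip_force":{"type":"number"}},"required":["increments"]}

```bash
mkdir -p pics; ls; python3 - <<'E'
from cell import env, imaging
import cv2
for n in("scene","top"):
    cv2.imwrite(f"pics/{n}0.png",cv2.resize(imaging.capture(n)[:,:,::-1],(800,600),interpolation=cv2.INTER_CUBIC))
    m=imaging.camera_model(n);print(m)
print(env.sense())
E
```

```text
pics
{'fx': 517.9848526608696, 'fy': 517.9848526608696, 'cx': 284.3719980240508, 'cy': 209.30510329524645, 'camera_from_world': array([[ 7.57625060e-01, -6.52663014e-01,  5.93788562e-03,
        -3.27614752e+02],
       [-4.84120865e-01, -5.68032952e-01, -6.65556574e-01,
         4.78564590e+02],
       [ 4.37757074e-01,  5.01367686e-01, -7.46323782e-01,
         7.90322586e+02],
       [ 0.00000000e+00,  0.00000000e+00,  0.00000000e+00,
         1.00000000e+00]])}
{'fx': 511.2391444595572, 'fy': 511.2391444595572, 'cx': 278.6781417477797, 'cy': 213.45312663608667, 'camera_from_world': array([[-5.37946166e-02, -9.98542214e-01, -4.42551735e-03,
         2.31632007e+02],
       [-9.73062062e-01,  5.34158796e-02, -2.24269853e-01,
         6.01779345e+02],
       [ 2.24179308e-01, -7.75820771e-03, -9.74517033e-01,
         1.15035876e+03],
       [ 0.00000000e+00,  0.00000000e+00,  0.00000000e+00,
         1.00000000e+00]])}
{'time': 0.1, 'joint_positions': array([1.09016273e+00, 4.86340511e-02, 9.77739182e-02, 1.62199171e+00,
       8.87847699e-06, 1.44298789e+00]), 'qd': array([-0.00038182, -0.00245623,  0.00247379,  0.00255715,  0.0004536 ,
       -0.00060695]), 'tau': array([ 2.58729662e-03, -3.39854228e+01,  3.20935071e+01,  1.59046648e-02,
       -8.41122960e-05,  7.93482229e-06]), 'position': array([181.18341824, 492.18740237, 238.26609772]), 'tcp_rot': array([-3.13955503e+00, -2.70803549e-04,  2.78876720e+00]), 'contact_force': array([ 0.54348922, -1.0164546 ,  0.32096118]), 'ft_torque': array([ 0.00711905, -0.0083703 ,  0.01798841]), 'gripper_force': 0.0, 'grip_width': 85.32996823232972}
```

View pics/scene0.png

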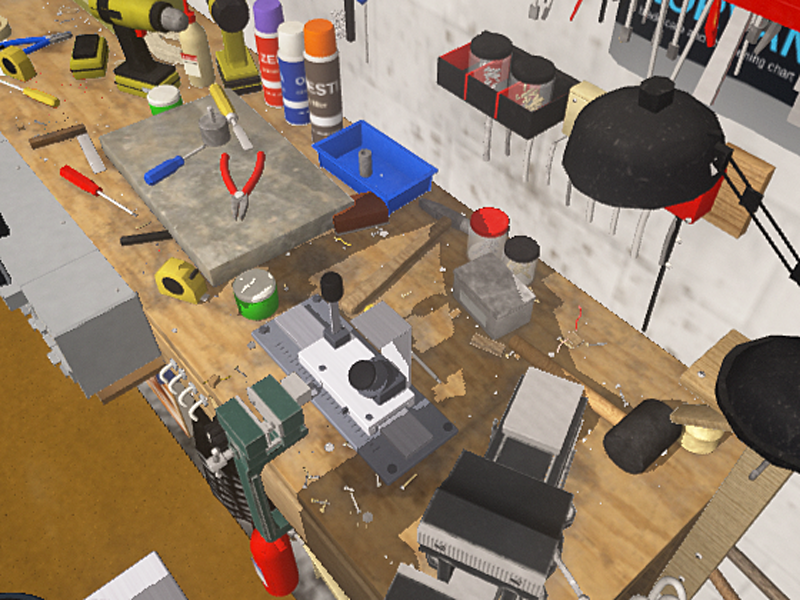

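View pics/top0.png

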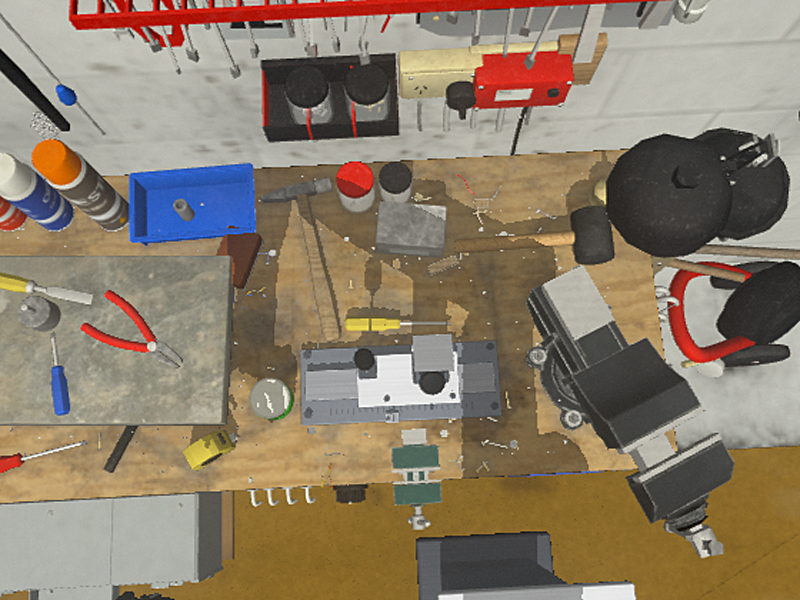

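The overview shows the bed at about (400,382) in the top view, with the knob at (365,360), the hood at (432,350), the cap at (432,383) and the clip at (392,414). The pot is at (270,398) and the screwdriver at (395,324), just behind the bed. I'll zoom in.

```bash
python3 - <<'E'
from cell import env, imaging
import cv2
t=imaging.capture("top")[:,:,::-1];s=imaging.capture("scene")[:,:,::-1]
cv2.imwrite("pics/t1.png",cv2.resize(t[215:315,200:360],None,fx=5,fy=5,interpolation=cv2.INTER_CUBIC))
cv2.imwrite("pics/s1.png",cv2.resize(s[185:345,165:335],None,fx=3.75,fy=3.75,interpolation=cv2.INTER_CUBIC))
E
```

```text
(no output)
```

View pics/t1.png

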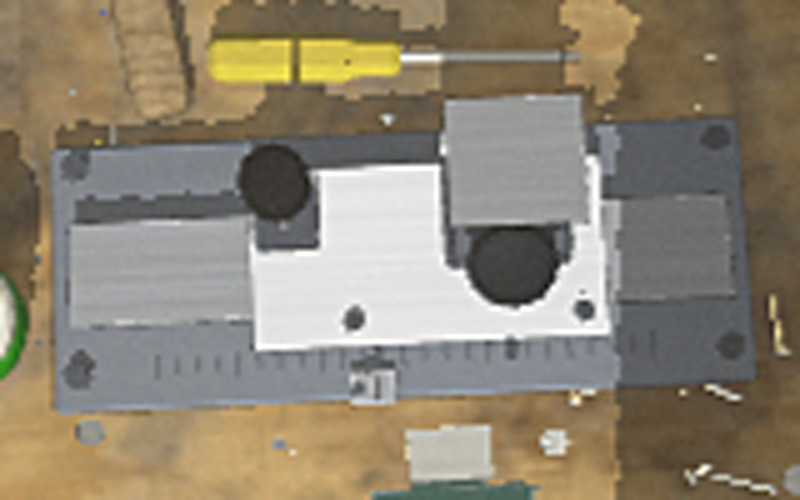

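View pics/s1.png

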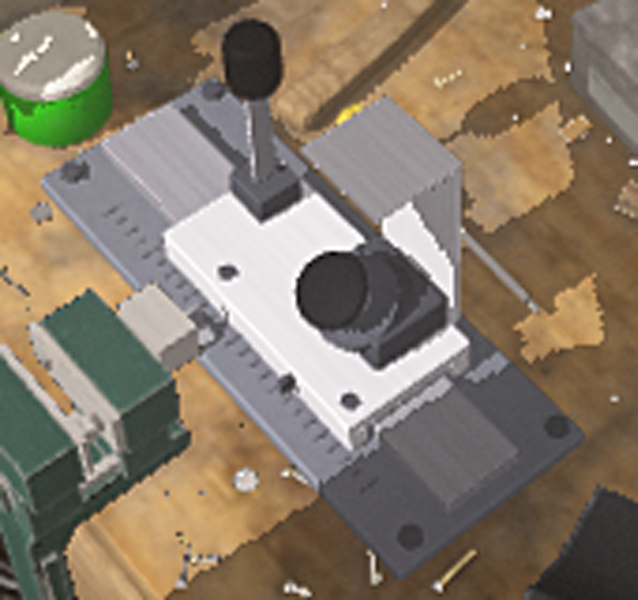

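The top crop shows the bed corners at (53,150), (736,120), (754,378) and (56,411). The knob is at (275,182), the pointer tip at (512,348), the clip at (372,383), and the hood edge runs (446–590, 225). The scene crop shows the knob at (252,60), cap at (332,290), pointer at (288,383), clip at (207,328) and bed corners at (42,180), (402,578) and (582,437). Next I'll fit the poses.

```bash
cat > h.py <<'E'
import numpy as np
from cell import env, imaging
M={n:imaging.camera_model(n) for n in("scene","top")}
def proj(n,P):
    m=M[n];T=m["camera_from_world"];c=T[:3,:3]@P+T[:3,3]
    return np.array([m["fx"]*c[0]/c[2]+m["cx"],m["fy"]*c[1]/c[2]+m["cy"]])
def tp(u,v): return np.array([200+(u+.5)/5-.5,215+(v+.5)/5-.5])
def sp(u,v): return np.array([165+(u+.5)/3.75-.5,185+(v+.5)/3.75-.5])
E
cat > fit.py <<'E'
from h import *
from scipy.optimize import least_squares
B=[("top",tp(53,150),(65,170,12)),("top",tp(736,120),(65,-170,12)),("top",tp(754,378),(-65,-170,12)),("top",tp(56,411),(-65,170,12)),
("scene",sp(42,180),(-65,170,12)),("scene",sp(402,578),(-65,-170,12)),("scene",sp(582,437),(65,-170,12))]
C=[("top",tp(275,182),(20,105,164)),("top",tp(512,348),(-50,0,30)),("top",tp(446,226),(-5,30,165)),("top",tp(590,222),(-5,-30,165)),
("scene",sp(252,60),(20,105,152)),("scene",sp(332,290),(-15,0,88)),("scene",sp(288,383),(-50,0,30))]
def W(p,s,q):
    c,d=np.cos(p[2]),np.sin(p[2]);x,y=q[0],q[1]+s
    return np.array([p[0]+c*x-d*y,p[1]+d*x+c*y,q[2]])
def res(p):
    r=[proj(n,W(p,0,q))-px for n,px,q in B]+[proj(n,W(p,p[3],q))-px for n,px,q in C]
    r+=[proj("top",W(p,p[4],(p[5],0,24)))-tp(372,383),proj("scene",W(p,p[4],(p[5],0,24)))-sp(207,328)]
    return np.concatenate(r)
f=least_squares(res,[400,0,0,0,60,-57],loss="soft_l1",x_scale=[10,10,.1,10,10,10]);p=f.x
print(p.round(3));print(res(p).reshape(-1,2).round(1).tolist())
for k,q in dict(knob=(20,105,152),cap=(-15,0,88),hood=(-5,0,165),ptr=(-50,0,30)).items():print(k,W(p,p[3],q).round(1))
print("move",p[4]-p[3],"clip",W(p,p[4],(p[5],0,12)))
E
python3 fit.py
```

```text
[ 4.93419e+02  2.01934e+02 -8.00000e-03 -5.06050e+01  1.33360e+01
 -5.76900e+01]
[[-0.2, -1.0], [0.8, -1.4], [1.3, -0.0], [0.1, -0.0], [-1.2, -0.5], [-0.7, -0.4], [1.4, -0.8], [-0.3, -1.1], [0.2, 1.4], [0.8, -0.1], [-0.1, -0.6], [-0.1, 0.2], [-1.5, -0.1], [-2.4, 1.4], [1.6, -0.9], [-2.2, -0.4]]
knob [513.8 256.2 152. ]
cap [478.  151.4  88. ]
hood [488.  151.4 165. ]
ptr [443.  151.7  30. ]
move 63.94083493575605 clip [435.83283827 215.71188359  12.        ]
```

Emit:
carry_out:
  increments:
    - {"x": -320, "y": -245, "z": 30, "twist": 1.218, "grip": 1}
    - {"x": -320, "y": -245, "z": 30, "twist": 1.218, "grip": 1}
    - {"x": -320, "y": -245, "z": 30, "twist": 1.218, "grip": 1}
    - {"x": -320, "y": -245, "z": 30, "twist": 1.218, "grip": 1}
    - {"x": -320, "y": -245, "z": 30, "twist": 1.218, "grip": 1}
    - {"x": -320, "y": -245, "z": 30, "twist": 1.218, "grip": 1}
    - {"x": -320, "y": -245, "z": 30, "twist": 1.218, "grip": 1}
    - {"x": -320, "y": -245, "z": 30, "twist": 1.218, "grip": 1}
    - {"x": -320, "y": -245, "z": 30, "twist": 1.218, "grip": 1}
    - {"x": -320, "y": -245, "z": 30, "twist": 1.218, "grip": 1}
    - {"x": -320, "y": -245, "z": 30, "twist": 1.218, "grip": 1}
    - {"x": -320, "y": -245, "z": 30, "twist": 1.218, "grip": 1}
    - {"x": -320, "y": -245, "z": 30, "twist": 1.218, "grip": 1}
    - {"x": -320, "y": -245, "z": 30, "twist": 1.218, "grip": 1}
    - {"x": -320, "y": -245, "z": 30, "twist": 1.218, "grip": 1}
    - {"x": -320, "y": -245, "z": 30, "twist": 1.218, "grip": 1}

```text
time: 1.53
position: [396.6, 153.2, 209.5]
tcp_rot: [3.141, -0.0, 1.573]
contact_force: [0.2, -0.5, 0.8]
grip_width: 85.5
gripper_force: 0.0
```

```bash
python3 - <<'E'
from h import *
import cv2
from scipy.optimize import least_squares
for a,b in [((408,432),(150,285)),((492,427),(197,335))]:
    f=least_squares(lambda P:np.r_[proj("top",P)-tp(*a),proj("scene",P)-sp(*b)],[400,200,50.]);print(f.x.round(),f.cost)
s=imaging.capture("scene")[:,:,::-1]
cv2.imwrite("pics/s2.png",cv2.resize(s[80:380,130:410],None,fx=2,fy=2,interpolation=cv2.INTER_CUBIC))
E
```

```text
[405. 204. 102.] 3.55984349952543e-05
[407. 166.  98.] 0.08548975688527674
```

View pics/s2.png

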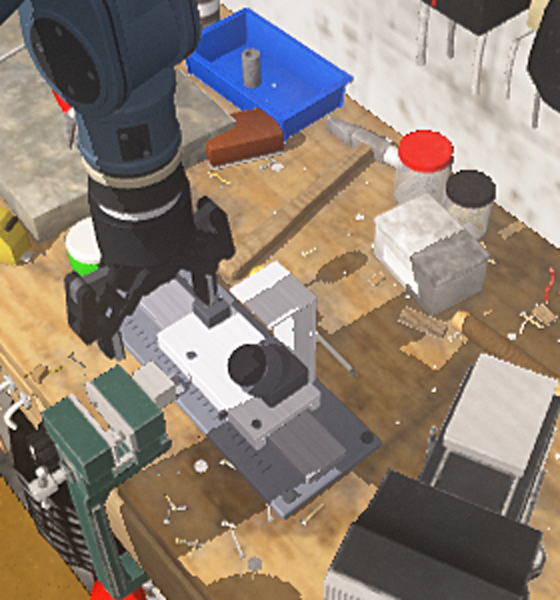

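The picture shows the gripper upright above and in front of the button. The vise in front is 100 mm tall, which blocks a straight-down tool with the jaws opened across. The rows have no tilt, so I'll test whether the tool tilts at the edge of reach, moving up into free air.

Emit:
carry_out:
  increments:
    - {"z": -40, "grip": -1}
    - {"z": -80, "grip": -1}
    - {"z": -120, "grip": -1}
    - {"z": -160, "grip": -1}
    - {"z": -200, "grip": -1}
    - {"z": -240, "grip": -1}
    - {"z": -280, "grip": -1}
    - {"z": -320, "grip": -1}
    - {"z": -360, "grip": -1}
    - {"z": -400, "grip": -1}
    - {"z": -440, "grip": -1}
    - {"z": -480, "grip": -1}

```text
validation failed for argument at $.in...
```

```bash
python3 - <<'E'
from cell import env
s=env.sense();print(s["joint_positions"].round(3),s["position"].round(1),s["tcp_rot"].round(3))
E
```

```text
[ 0.21  -0.218 -0.209  1.58   0.     1.779] [396.7 153.1 209.5] [ 3.141 -0.     1.573]
```

Emit:
carry_out:
  increments:
    - {"x": 0, "y": 0, "z": -200, "twist": 0, "grip": -1}
    - {"x": 0, "y": 0, "z": -200, "twist": 0, "grip": -1}
    - {"x": 0, "y": 0, "z": -200, "twist": 0, "grip": -1}
    - {"x": 0, "y": 0, "z": -200, "twist": 0, "grip": -1}
    - {"x": 0, "y": 0, "z": -480, "twist": 0, "grip": -1}
    - {"x": 0, "y": 0, "z": -480, "twist": 0, "grip": -1}
    - {"x": 0, "y": 0, "z": -480, "twist": 0, "grip": -1}
    - {"x": 0, "y": 0, "z": -480, "twist": 0, "grip": -1}
    - {"x": 0, "y": 0, "z": -480, "twist": 0, "grip": -1}
    - {"x": 0, "y": 0, "z": -480, "twist": 0, "grip": -1}
    - {"x": 0, "y": 0, "z": -480, "twist": 0, "grip": -1}
    - {"x": 0, "y": 0, "z": -480, "twist": 0, "grip": -1}

```text
time: 2.58
position: [386.3, 148.4, 554.5]
tcp_rot: [3.101, -0.009, 1.572]
contact_force: [-0.4, -0.4, -0.4]
grip_width: -0.1
gripper_force: 0.0
```

```bash
python3 - <<'E'
from cell import env
s=env.sense();print(s["joint_positions"].round(3),s["position"].round(1),s["tcp_rot"].round(3),s["time"])
E
```

```text
[2.040e-01 1.110e-01 8.750e-01 2.294e+00 1.000e-03 1.774e+00] [386.3 148.4 554.5] [ 3.101 -0.009  1.572] 2.5833
```

Emit:
carry_out:
  increments:
    - {"x": 0, "y": 0, "z": -200, "twist": 0, "grip": -1}
    - {"x": 0, "y": 0, "z": -200, "twist": 0, "grip": -1}
    - {"x": 0, "y": 0, "z": -200, "twist": 0, "grip": -1}
    - {"x": 0, "y": 0, "z": -200, "twist": 0, "grip": -1}
    - {"x": 0, "y": 0, "z": -200, "twist": 0, "grip": -1}
    - {"x": 0, "y": 0, "z": -200, "twist": 0, "grip": -1}
    - {"x": 0, "y": 0, "z": -200, "twist": 0, "grip": -1}
    - {"x": 0, "y": 0, "z": -200, "twist": 0, "grip": -1}

```text
time: 3.25
position: [371.5, 143.1, 571.7]
tcp_rot: [3.06, -0.018, 1.571]
contact_force: [0.7, 0.8, 0.3]
grip_width: 0.1
gripper_force: 0.0
```

```bash
python3 - <<'E'
from cell import env
s=env.sense();print(s["joint_positions"].round(3),s["position"].round(1),s["tcp_rot"].round(3),s["time"])
E
```

```text
[1.980e-01 6.400e-02 8.710e-01 2.294e+00 1.000e-03 1.769e+00] [371.5 143.1 571.7] [ 3.06  -0.018  1.571] 3.25
```

Emit:
carry_out:
  increments:
    - {"x": 0, "y": -300, "z": -400, "twist": 0, "grip": -1}
    - {"x": 0, "y": -300, "z": -400, "twist": 0, "grip": -1}
    - {"x": 0, "y": -300, "z": -400, "twist": 0, "grip": -1}
    - {"x": 0, "y": -300, "z": -400, "twist": 0, "grip": -1}
    - {"x": 0, "y": -300, "z": -400, "twist": 0, "grip": -1}
    - {"x": 0, "y": -300, "z": -400, "twist": 0, "grip": -1}
    - {"x": 0, "y": -300, "z": -400, "twist": 0, "grip": -1}
    - {"x": 0, "y": -300, "z": -400, "twist": 0, "grip": -1}

```text
time: 3.92
position: [225.6, 158.8, 573.9]
tcp_rot: [3.022, -0.031, 1.573]
contact_force: [0.7, 0.2, 0.4]
grip_width: 0.0
gripper_force: 0.0
```

```bash
python3 - <<'E'
from cell import env
s=env.sense();print(s["joint_positions"].round(3),s["position"].round(1),s["tcp_rot"].round(3),s["time"])
E
```

```text
[ 0.388 -0.26   0.586  2.294 -0.017  1.957] [225.6 158.8 573.9] [ 3.022 -0.031  1.573] 3.9167
```

Emit:
carry_out:
  increments:
    - {"x": -110, "y": 170, "z": 10, "twist": 0, "grip": -1}
    - {"x": -110, "y": 170, "z": 10, "twist": 0, "grip": -1}
    - {"x": -110, "y": 170, "z": 10, "twist": 0, "grip": -1}
    - {"x": -110, "y": 170, "z": 10, "twist": 0, "grip": -1}
    - {"x": -110, "y": 170, "z": 10, "twist": 0, "grip": -1}
    - {"x": -110, "y": 170, "z": 10, "twist": 0, "grip": -1}
    - {"x": -110, "y": 170, "z": 10, "twist": 0, "grip": -1}

```text
time: 4.5
position: [399.5, 47.6, 578.0]
tcp_rot: [3.029, -0.031, 1.57]
contact_force: [0.1, -0.1, -1.2]
grip_width: -0.2
gripper_force: 0.0
```

Emit:
carry_out:
  increments:
    - {"x": 0, "y": 15, "z": -80, "twist": 0, "grip": -1}
    - {"x": 0, "y": 15, "z": -80, "twist": 0, "grip": -1}
    - {"x": 0, "y": 15, "z": -80, "twist": 0, "grip": -1}

```text
time: 4.75
position: [397.3, 48.8, 601.5]
tcp_rot: [2.976, -0.028, 1.574]
contact_force: [-0.4, 0.0, -0.1]
grip_width: -0.1
gripper_force: 0.0
```

Emit:
carry_out:
  increments:
    - {"x": 0, "y": 15, "z": -80, "twist": 0, "grip": -1}
    - {"x": 0, "y": 15, "z": -80, "twist": 0, "grip": -1}
    - {"x": 0, "y": 15, "z": -80, "twist": 0, "grip": -1}

```text
time: 5.0
position: [396.2, 48.3, 616.6]
tcp_rot: [2.935, -0.025, 1.573]
contact_force: [-0.2, -0.1, 0.3]
grip_width: 0.1
gripper_force: 0.0
```

Emit:
carry_out:
  increments:
    - {"x": 0, "y": 15, "z": -80, "twist": 0, "grip": -1}
    - {"x": 0, "y": 15, "z": -80, "twist": 0, "grip": -1}
    - {"x": 0, "y": 15, "z": -80, "twist": 0, "grip": -1}

```text
time: 5.25
position: [393.1, 47.8, 631.5]
tcp_rot: [2.895, -0.023, 1.572]
contact_force: [1.0, -0.2, -0.3]
grip_width: -0.2
gripper_force: 0.0
```

Emit:
carry_out:
  increments:
    - {"x": -5, "y": 35, "z": -80, "twist": 0, "grip": -1}
    - {"x": -5, "y": 35, "z": -80, "twist": 0, "grip": -1}
    - {"x": -5, "y": 35, "z": -80, "twist": 0, "grip": -1}

```text
time: 5.5
position: [403.5, 42.9, 645.1]
tcp_rot: [2.856, -0.02, 1.571]
contact_force: [-0.2, 0.9, -0.5]
grip_width: -0.2
gripper_force: 0.0
```

Emit:
carry_out:
  increments:
    - {"x": -5, "y": 35, "z": -80, "twist": 0, "grip": -1}
    - {"x": -5, "y": 35, "z": -80, "twist": 0, "grip": -1}
    - {"x": -5, "y": 35, "z": -80, "twist": 0, "grip": -1}

```text
time: 5.75
position: [408.4, 38.4, 659.3]
tcp_rot: [2.816, -0.017, 1.57]
contact_force: [0.5, 1.8, 0.4]
grip_width: 0.3
gripper_force: 0.0
```

Emit:
carry_out:
  increments:
    - {"x": -5, "y": 35, "z": -80, "twist": 0, "grip": -1}
    - {"x": -5, "y": 35, "z": -80, "twist": 0, "grip": -1}
    - {"x": -5, "y": 35, "z": -80, "twist": 0, "grip": -1}

```text
time: 6.0
position: [409.4, 34.4, 673.9]
tcp_rot: [2.775, -0.014, 1.569]
contact_force: [-0.8, 0.8, 0.3]
grip_width: 0.0
gripper_force: 0.0
```

Emit:
carry_out:
  increments:
    - {"x": -5, "y": 35, "z": -80, "twist": 0, "grip": -1}
    - {"x": -5, "y": 35, "z": -80, "twist": 0, "grip": -1}
    - {"x": -5, "y": 35, "z": -80, "twist": 0, "grip": -1}

```text
time: 6.25
position: [407.3, 30.9, 688.3]
tcp_rot: [2.735, -0.011, 1.567]
contact_force: [-0.5, -0.7, 0.4]
grip_width: -0.0
gripper_force: 0.0
```

Emit:
carry_out:
  increments:
    - {"x": -5, "y": 35, "z": -80, "twist": 0, "grip": -1}
    - {"x": -5, "y": 35, "z": -80, "twist": 0, "grip": -1}
    - {"x": -5, "y": 35, "z": -80, "twist": 0, "grip": -1}

```text
time: 6.5
position: [402.5, 27.8, 702.5]
tcp_rot: [2.696, -0.008, 1.566]
contact_force: [-1.0, -0.4, 0.4]
grip_width: -0.2
gripper_force: 0.0
```

Emit:
carry_out:
  increments:
    - {"x": -5, "y": 35, "z": -80, "twist": 0, "grip": -1}
    - {"x": -5, "y": 35, "z": -80, "twist": 0, "grip": -1}
    - {"x": -5, "y": 35, "z": -80, "twist": 0, "grip": -1}

```text
time: 6.75
position: [395.3, 25.4, 716.6]
tcp_rot: [2.657, -0.004, 1.564]
contact_force: [-0.1, 0.6, 0.5]
grip_width: 0.1
gripper_force: 0.0
```

Excellent, the tilt builds up step by step. Three more will bring it to 35°.

Emit:
carry_out:
  increments:
    - {"x": 0, "y": 55, "z": -80, "twist": 0, "grip": -1}
    - {"x": 0, "y": 55, "z": -80, "twist": 0, "grip": -1}
    - {"x": 0, "y": 55, "z": -80, "twist": 0, "grip": -1}

```text
time: 7.0
position: [399.6, 27.2, 729.0]
tcp_rot: [2.62, -0.001, 1.562]
contact_force: [0.1, 0.1, 0.2]
grip_width: -0.2
gripper_force: 0.0
```

Emit:
carry_out:
  increments:
    - {"x": 0, "y": 55, "z": -80, "twist": 0, "grip": -1}
    - {"x": 0, "y": 55, "z": -80, "twist": 0, "grip": -1}
    - {"x": 0, "y": 55, "z": -80, "twist": 0, "grip": -1}

```text
time: 7.25
position: [398.9, 28.7, 741.6]
tcp_rot: [2.583, 0.001, 1.561]
contact_force: [-0.4, -0.0, 0.7]
grip_width: -0.0
gripper_force: 0.0
```

Emit:
carry_out:
  increments:
    - {"x": 0, "y": 55, "z": -80, "twist": 0, "grip": -1}
    - {"x": 0, "y": 55, "z": -80, "twist": 0, "grip": -1}
    - {"x": 0, "y": 55, "z": -80, "twist": 0, "grip": -1}

```text
time: 7.5
position: [391.8, 29.2, 753.8]
tcp_rot: [2.548, 0.003, 1.56]
contact_force: [-0.1, -0.6, -0.0]
grip_width: 0.2
gripper_force: 0.0
```

```bash
cat >> h.py <<'E'
from scipy.spatial.transform import Rotation as Ro
A=np.array([-.5736,0,.8192]);Pp=np.array([.8192,0,.5736]);CAP=np.array([478,151.4,88.])
def to(t):
    s=env.sense();R=Ro.from_euler("xyz",s["tcp_rot"]).as_matrix()
    return (R.T@(np.array(t)-s["position"])).round(1)
E
python3 - <<'E'
from h import *
s=env.sense();print(Ro.from_euler("xyz",s["tcp_rot"]).as_matrix().round(3),s["joint_positions"].round(2))
print(to([430,140,300]),to(CAP+38*A-3*Pp))
E
```

```text
[[ 0.011  0.829  0.559]
 [ 1.    -0.007 -0.008]
 [-0.003  0.559 -0.829]] [-0.16  0.11  1.42  2.29  0.08  1.44]
[ 112.5 -222.8  396.7] [ 124.7 -305.2  561.3]
```

Emit:
carry_out:
  increments:
    - {"x": 112.5, "y": -223, "z": 397, "twist": -1.57, "grip": -1}
    - {"x": 112.5, "y": -223, "z": 397, "twist": -1.57, "grip": -1}
    - {"x": 112.5, "y": -223, "z": 397, "twist": -1.57, "grip": -1}
    - {"x": 112.5, "y": -223, "z": 397, "twist": -1.57, "grip": -1}
    - {"x": 112.5, "y": -223, "z": 397, "twist": -1.57, "grip": -1}
    - {"x": 112.5, "y": -223, "z": 397, "twist": -1.57, "grip": -1}
    - {"x": 112.5, "y": -223, "z": 397, "twist": -1.57, "grip": -1}
    - {"x": 112.5, "y": -223, "z": 397, "twist": -1.57, "grip": -1}
    - {"x": 112.5, "y": -223, "z": 397, "twist": -1.57, "grip": -1}
    - {"x": 112.5, "y": -223, "z": 397, "twist": -1.57, "grip": -1}
    - {"x": 112.5, "y": -223, "z": 397, "twist": -1.57, "grip": -1}
    - {"x": 112.5, "y": -223, "z": 397, "twist": -1.57, "grip": -1}
    - {"x": 112.5, "y": -223, "z": 397, "twist": -1.57, "grip": -1}
    - {"x": 112.5, "y": -223, "z": 397, "twist": -1.57, "grip": -1}
    - {"x": 112.5, "y": -223, "z": 397, "twist": -1.57, "grip": -1}
    - {"x": 112.5, "y": -223, "z": 397, "twist": -1.57, "grip": -1}

```text
time: 8.83
position: [428.9, 139.9, 294.0]
tcp_rot: [-3.136, 0.585, 3.135]
contact_force: [0.2, 0.7, 0.7]
grip_width: -0.1
gripper_force: 0.0
```

```bash
python3 - <<'E'
from h import *
s=env.sense();print(Ro.from_euler("xyz",s["tcp_rot"]).as_matrix().round(3),s["joint_positions"].round(2))
print(to(CAP+38*A-3*Pp))
E
```

```text
[[-0.833  0.01   0.553]
 [ 0.006  1.    -0.01 ]
 [-0.553 -0.005 -0.833]] [ 0.28 -0.73 -0.51  1.23 -0.16  0.24]
[ 76.9  12.6 160.9]
```

Emit:
carry_out:
  increments:
    - {"x": 77, "y": 12.5, "z": 161, "twist": 0, "grip": -1}
    - {"x": 77, "y": 12.5, "z": 161, "twist": 0, "grip": -1}
    - {"x": 77, "y": 12.5, "z": 161, "twist": 0, "grip": -1}
    - {"x": 77, "y": 12.5, "z": 161, "twist": 0, "grip": -1}
    - {"x": 77, "y": 12.5, "z": 161, "twist": 0, "grip": -1}
    - {"x": 77, "y": 12.5, "z": 161, "twist": 0, "grip": -1}
    - {"x": 77, "y": 12.5, "z": 161, "twist": 0, "grip": -1}
    - {"x": 77, "y": 12.5, "z": 161, "twist": 0, "grip": -1}

```text
time: 9.5
position: [458.6, 152.1, 126.5]
tcp_rot: [-3.141, 0.598, 3.129]
contact_force: [0.4, -0.1, -0.0]
grip_width: 0.1
gripper_force: 0.0
```

```bash
python3 - <<'E'
from h import *
import cv2
s=env.sense();d=s["position"]-CAP;print(d@A,d@Pp,d[1],s["contact_force"].round(2))
a=imaging.capture("scene")[:,:,::-1][160:340,165:335];b=imaging.capture("top")[:,:,::-1][200:320,200:360]
f=lambda i,k:cv2.resize(i,k,interpolation=cv2.INTER_CUBIC)
cv2.imwrite("pics/s3.png",np.hstack([f(a,(400,424)),f(b,(400,424))]))
E
```

```text
42.65085971563855 6.1759942474726 0.6987698147941614 [ 0.4  -0.07 -0.02]
```

View pics/s3.png

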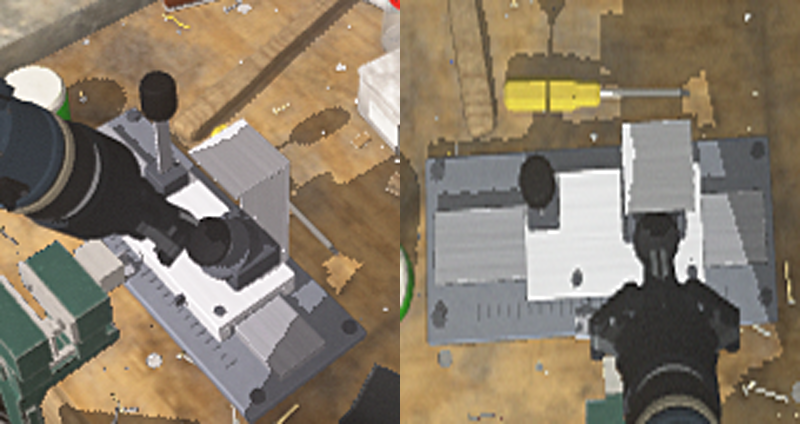

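The gripper is lined up on the cap in both views (cap at about (210,240) on the left, (657,228) on the right), a few millimetres too close to the hood. I'll shift it away and close in.

Emit:
carry_out:
  increments:
    - {"x": 9, "y": 0, "z": 10, "twist": 0, "grip": -1}
    - {"x": 9, "y": 0, "z": 20, "twist": 0, "grip": -1}
    - {"x": 9, "y": 0, "z": 28, "twist": 0, "grip": -1}
    - {"x": 9, "y": 0, "z": 28, "twist": 0, "grip": -1}
    - {"x": 9, "y": 0, "z": 28, "twist": 0, "grip": -1}

```text
time: 10.02
position: [465.4, 151.6, 95.5]
tcp_rot: [-3.139, 0.594, 3.131]
contact_force: [0.1, 0.3, 0.8]
grip_width: 0.2
gripper_force: 0.0
```

```bash
cat > q.py <<'E'
from h import *
s=env.sense();d=s["position"]-CAP;print("A,P,y",(d@A).round(2),(d@Pp).round(2),d[1].round(2),"F",s["contact_force"].round(2),"FA",(s["contact_force"]@A).round(2),s["tcp_rot"].round(3))
E
python3 q.py
```

```text
A,P,y 13.35 -5.99 0.22 F [0.07 0.32 0.81] FA 0.62 [-3.139  0.594  3.131]
```

Emit:
carry_out:
  increments:
    - {"x": 0, "y": 0, "z": 2, "twist": 0, "grip": -1}
    - {"x": 0, "y": 0, "z": 2, "twist": 0, "grip": -1}
    - {"x": 0, "y": 0, "z": 2, "twist": 0, "grip": -1}

```text
time: 10.27
position: [466.2, 151.7, 93.4]
tcp_rot: [-3.139, 0.593, 3.131]
contact_force: [0.0, 0.2, 0.5]
grip_width: 0.2
gripper_force: 0.0
```

Emit:
carry_out:
  increments:
    - {"x": 0, "y": 0, "z": 2, "twist": 0, "grip": -1}
    - {"x": 0, "y": 0, "z": 2, "twist": 0, "grip": -1}
    - {"x": 0, "y": 0, "z": 2, "twist": 0, "grip": -1}

```text
time: 10.52
position: [466.9, 151.5, 90.9]
tcp_rot: [-3.139, 0.592, 3.132]
contact_force: [-0.4, -0.5, -0.7]
grip_width: 0.2
gripper_force: 0.0
```

Emit:
carry_out:
  increments:
    - {"x": 0, "y": 0, "z": 2, "twist": 0, "grip": -1}
    - {"x": 0, "y": 0, "z": 2, "twist": 0, "grip": -1}
    - {"x": 0, "y": 0, "z": 2, "twist": 0, "grip": -1}

```text
time: 10.77
position: [468.2, 151.6, 89.5]
tcp_rot: [-3.139, 0.593, 3.132]
contact_force: [-0.3, 0.4, 0.1]
grip_width: -0.4
gripper_force: 0.3
```

Emit:
carry_out:
  increments:
    - {"x": 0, "y": 0, "z": 2, "twist": 0, "grip": -1}
    - {"x": 0, "y": 0, "z": 2, "twist": 0, "grip": -1}
    - {"x": 0, "y": 0, "z": 2, "twist": 0, "grip": -1}

```text
time: 11.02
position: [469.4, 151.6, 88.0]
tcp_rot: [-3.139, 0.593, 3.132]
contact_force: [-2.2, 1.0, 2.7]
grip_width: -0.4
gripper_force: 1.7
```

```bash
python3 q.py
```

```text
A,P,y 4.94 -7.07 0.18 F [-2.22  1.04  2.71] FA 3.49 [-3.139  0.593  3.132]
```

Emit:
carry_out:
  increments:
    - {"x": 0, "y": 0, "z": 1, "twist": 0, "grip": -1}
    - {"x": 0, "y": 0, "z": 1, "twist": 0, "grip": -1}
    - {"x": 0, "y": 0, "z": 1, "twist": 0, "grip": -1}

```text
time: 11.27
position: [470.0, 151.6, 87.1]
tcp_rot: [-3.139, 0.593, 3.132]
contact_force: [-2.0, 0.2, 1.8]
grip_width: -0.2
gripper_force: 1.7
```

Emit:
carry_out:
  increments:
    - {"x": 0, "y": 0, "z": 1, "twist": 0, "grip": -1}
    - {"x": 0, "y": 0, "z": 1, "twist": 0, "grip": -1}
    - {"x": 0, "y": 0, "z": 1, "twist": 0, "grip": -1}

```text
time: 11.52
position: [470.6, 151.6, 86.3]
tcp_rot: [-3.139, 0.593, 3.132]
contact_force: [-2.1, 0.1, 3.8]
grip_width: -0.0
gripper_force: 1.8
```

```bash
python3 q.py
```

```text
A,P,y 2.84 -7.1 0.16 F [-2.13  0.15  3.84] FA 4.37 [-3.139  0.593  3.132]
```

The cap meets a soft 3–4 N spring within the first millimetres, so the brake is OFF. I'll back off and go to the handle.

```bash
python3 - <<'E'
from h import *
tz=Ro.from_euler("xyz",env.sense()["tcp_rot"]).as_matrix()[:,2];g=np.array([513.8,256.2,152])+11*tz
print(to(g-75*tz),to(g),tz)
E
```

```text
[-71.7 105.  -95.2] [-71.7 105.  -20.2] [ 0.55861748 -0.00818337 -0.82938504]
```

Emit:
carry_out:
  increments:
    - {"x": 0, "y": 0, "z": -35, "twist": 0, "grip": -1}
    - {"x": 0, "y": 0, "z": -70, "twist": 0, "grip": 0.2}
    - {"x": 0, "y": 30, "z": -95, "twist": 0, "grip": 0.2}
    - {"x": -30, "y": 60, "z": -95, "twist": 0, "grip": 0.2}
    - {"x": -60, "y": 85, "z": -95, "twist": 0, "grip": 0.2}
    - {"x": -72, "y": 105, "z": -95, "twist": 0, "grip": 0.2}
    - {"x": -72, "y": 105, "z": -95, "twist": 0, "grip": 0.2}
    - {"x": -72, "y": 105, "z": -95, "twist": 0, "grip": 0.2}
    - {"x": -72, "y": 105, "z": -95, "twist": 0, "grip": 0.2}
    - {"x": -72, "y": 105, "z": -95, "twist": 0, "grip": 0.2}

```text
time: 12.35
position: [477.2, 255.5, 202.9]
tcp_rot: [-3.137, 0.59, 3.132]
contact_force: [-0.2, -0.7, 0.3]
grip_width: 51.2
gripper_force: 0.0
```

```bash
python3 - <<'E'
from h import *
import cv2
s=env.sense();tz=Ro.from_euler("xyz",s["tcp_rot"]).as_matrix()[:,2];g=np.array([513.8,256.2,152])+11*tz
print(s["position"],s["grip_width"],to(g))
a=imaging.capture("scene")[:,:,::-1][160:340,165:335];b=imaging.capture("top")[:,:,::-1][200:320,200:360]
f=lambda i,k:cv2.resize(i,k,interpolation=cv2.INTER_CUBIC)
cv2.imwrite("pics/s4.png",np.hstack([f(a,(400,424)),f(b,(400,424))]))
E
```

```text
[477.21171282 255.53339248 202.94441667] 51.21210663599685 [-2.1  1.3 73.7]
```

View pics/s4.png

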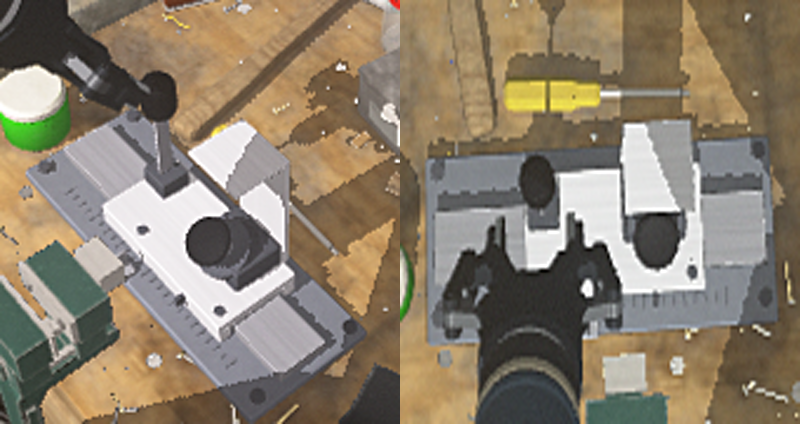

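The fingers at (496,235) and (573,230) straddle the knob at (538,180). I'll move in and grip.

Emit:
carry_out:
  increments:
    - {"x": -2, "y": 0.5, "z": 25, "twist": 0, "grip": 0.2}
    - {"x": -2, "y": 0.5, "z": 50, "twist": 0, "grip": 0.2}
    - {"x": -2, "y": 0.5, "z": 68, "twist": 0, "grip": 0.2}
    - {"x": -2, "y": 0.5, "z": 74, "twist": 0, "grip": 0.2}
    - {"x": -2, "y": 0.5, "z": 74, "twist": 0, "grip": 0.2}
    - {"x": -2, "y": 0.5, "z": 74, "twist": 0, "grip": 0.2}

```text
time: 12.95
position: [520.9, 256.1, 144.5]
tcp_rot: [-3.139, 0.592, 3.131]
contact_force: [0.1, -0.2, -0.1]
grip_width: 51.2
gripper_force: 0.0
```

Emit:
carry_out:
  increments:
    - {"x": 0, "y": 0, "z": 0, "twist": 0, "grip": -0.5}
    - {"x": 0, "y": 0, "z": 0, "twist": 0, "grip": -0.5}
    - {"x": 0, "y": 0, "z": 0, "twist": 0, "grip": -0.5}
    - {"x": 0, "y": 0, "z": 0, "twist": 0, "grip": -0.5}
    - {"x": 0, "y": 0, "z": 0, "twist": 0, "grip": -0.5}
    - {"x": 0, "y": 0, "z": 0, "twist": 0, "grip": -0.5}
  grip_force: 30

```text
time: 13.45
position: [521.8, 257.1, 146.7]
tcp_rot: [-3.14, 0.595, 3.131]
contact_force: [-5.0, -0.5, 6.1]
grip_width: 30.0
gripper_force: 29.8
```

```bash
python3 - <<'E'
from h import *
s=env.sense();print(s["position"],s["grip_width"],s["contact_force"],s["ft_torque"],s["tcp_rot"])
u=np.array([.008,1,0]);print("tool dir of rail",Ro.from_euler("xyz",s["tcp_rot"]).as_matrix().T@u)
E
```

```text
[521.79191845 257.07773188 146.73881923] 29.974977916865456 [-5.01836814 -0.4725732   6.09962947] [-0.2046556   0.73836738 -0.17434956] [-3.1400965   0.59497034  3.13125571]
tool dir of rail [ 0.00193558  1.00002619 -0.00280615]
```

Emit:
carry_out:
  increments:
    - {"x": 0, "y": 3, "z": -2, "twist": 0, "grip": -0.5}
    - {"x": 0, "y": 8, "z": -2, "twist": 0, "grip": -0.5}
    - {"x": 0, "y": 15, "z": -2, "twist": 0, "grip": -0.5}
    - {"x": 0, "y": 23, "z": -2, "twist": 0, "grip": -0.5}
    - {"x": 0, "y": 31, "z": -2, "twist": 0, "grip": -0.5}
    - {"x": 0, "y": 39, "z": -2, "twist": 0, "grip": -0.5}
    - {"x": 0, "y": 46, "z": -2, "twist": 0, "grip": -0.5}
    - {"x": 0, "y": 53, "z": -2, "twist": 0, "grip": -0.5}
    - {"x": 0, "y": 58, "z": -2, "twist": 0, "grip": -0.5}
    - {"x": 0, "y": 61, "z": -2, "twist": 0, "grip": -0.5}
    - {"x": 0, "y": 62, "z": -2, "twist": 0, "grip": -0.5}
    - {"x": 0, "y": 62, "z": -2, "twist": 0, "grip": -0.5}
    - {"x": 0, "y": 62, "z": -2, "twist": 0, "grip": -0.5}
    - {"x": 0, "y": 62, "z": -2, "twist": 0, "grip": -0.5}

```text
time: 14.62
position: [521.8, 319.1, 146.8]
tcp_rot: [-3.14, 0.595, 3.131]
contact_force: [5.7, -1.0, -1.8]
grip_width: 29.9
gripper_force: 32.0
```

```bash
python3 - <<'E'
from h import *
import cv2
s=env.sense();print(s["position"],s["contact_force"])
a=imaging.capture("scene")[:,:,::-1];b=imaging.capture("top")[:,:,::-1]
# project where clip should be
print(proj("scene",np.array([435.8,215.7,24])),proj("top",np.array([435.8,215.7,24])))
f=lambda i:cv2.resize(i,None,fx=10,fy=10,interpolation=cv2.INTER_CUBIC)
cv2.imwrite("pics/s5.png",np.hstack([f(a[250:300,205:245]),f(b[268:318,255:295])]))
E
```

```text
[521.83804376 319.09710603 146.84997795] [ 5.71891947 -1.01384385 -1.79704096]
[217.61140417 271.71809286] [275.62513319 290.31000735]
```

View pics/s5.png

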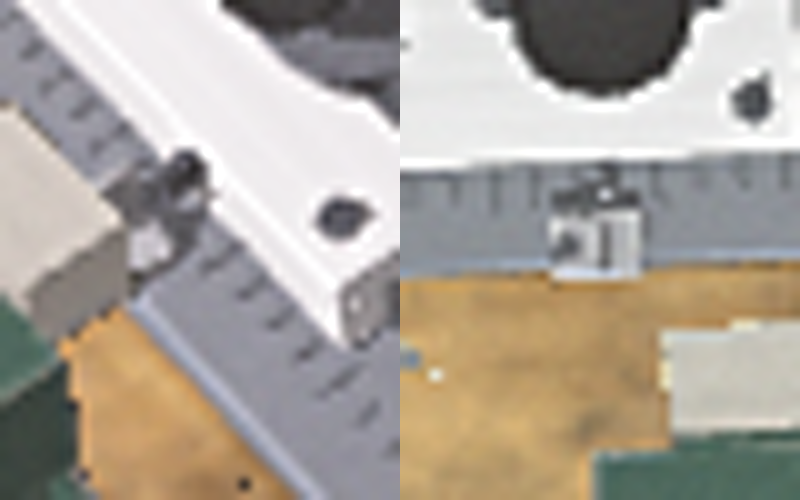

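The pointer is now next to the clip (top crop: clip spans u 550–643 at v 245, pointer tip near (604,190)). I'll read the pixel values for the exact offset.

```bash
python3 - <<'E'
from h import *
import cv2
b=cv2.cvtColor(imaging.capture("top"),cv2.COLOR_RGB2GRAY)
print("cols",list(range(267,284)))
for r in range(281,297): print(r,b[r,267:284])
T=M["top"]["camera_from_world"];print("cam",(-T[:3,:3].T@T[:3,3]).round())
T=M["scene"]["camera_from_world"];print("cam",(-T[:3,:3].T@T[:3,3]).round())
for n in M:
  for P in [(443,213.5,30),(435.8,215.7,12),(435.8,215.7,32),(427.8,215.7,32),(443.8,215.7,32),(443.8,215.7,12)]: print(n,P,proj(n,np.array(P)).round(2))
a=cv2.cvtColor(imaging.capture("scene"),cv2.COLOR_RGB2GRAY)
print("cols",list(range(214,230)))
for r in range(262,282): print(r,a[r,214:230])
E
```

```text
cols [267, 268, 269, 270, 271, 272, 273, 274, 275, 276, 277, 278, 279, 280, 281, 282, 283]
281 [233 233 234 234 234 235 235 235 236 235 235 234 234 233 236 235 236]
282 [238 237 236 237 236 236 236 238 236 234 235 233 235 236 234 235 236]
283 [250 255 255 255 255 255 255 255 240 234 255 255 250 247 241 240 228]
284 [150 141 156 157 157 140 137 121  85 102 130 129 130 105 129 130 133]
285 [139 112 136 140 140 116 140 149 107  88 139 142 145 116 141 147 144]
286 [146 120 145 146 152 128 103  93 105  95 145 148 146 123 142 145 144]
287 [151 120 146 103  93  83  93  96 202 114  89  85 140 120 127 144 145]
288 [147 120 147 106  92  97  95  97  90  91  94  91 134 146 133 143 145]
289 [144 147 146 155 133 149 115 156 179 191 203 211 122 135 143 143 148]
290 [144 145 140 225 195 188 186 183 134 175 180 197 121 139 144 147 147]
291 [144 145 141 201 126 152 179 198 112 168 181 194 124 140 145 143 145]
292 [145 144 143 146  95 100 170 196 113 168 178 195 138 143 146 146 145]
293 [143 143 143 107 106 127 173 190 111 172 179 182 141 148 155 155 156]
294 [170 167 171 158 181 183 184 168 105 173 18
[... 1484 characters left out ...]

272 [207 208 200 135 113 133 165 100  96  93 101 130 152 198 240 238]
273 [199 149 115 126 181 200 192 146  94  76 109 157 147 146 194 238]
274 [155 115 122 131 197 191 196 194 114  89 109 153 152 138 114 165]
275 [122 125 123 133 198 192 189 198 102 107 155 147 142 120 122 149]
276 [126 127 126 135 185 180 120  94 109 154 149 117 105 131 154 148]
277 [130 129 129 122  69  91 108 134 154 150 146 130 154 156 153 151]
278 [127 128 127 127  93 115 157 152 147 149 148 150 151 150 149 140]
279 [128 127 124 130 101 174 153 147 151 149 150 150 151 149 129 103]
280 [129 116 114 152 168 195 160 147 150 152 149 149 150 150 149 149]
281 [131  98 160 152 149 167 185 157 147 149 151 150 150 150 148 150]
```

```bash
cat > meas.py <<'E'
from h import *
import cv2
from scipy.optimize import brentq
def ctr(row,th,lo,dark=True):
    r=row.astype(float);ins=(r<th) if dark else (r>th);i=np.where(ins)[0]
    a,b=i[0],i[-1]
    e0=a-1+(th-r[a-1])/(r[a]-r[a-1]);e1=b+(th-r[b])/(r[b+1]-r[b]);return lo+(e0+e1)/2,e1-e0
b=cv2.cvtColor(imaging.capture("top"),cv2.COLOR_RGB2GRAY)
c=[]
for r in range(264,278):
    try:
        m,w=ctr(b[r,260:292],130,260); c.append((r,round(m,2),round(w,1)))
    except Exception: pass
print(c)
k=np.median([x[1] for x in c if 10<x[2]<21])
yc=brentq(lambda y:proj("top",np.array([478,y,85.]))[0]-k,150,280)
for cc in(273.8,274.0,274.3):print("cap y",yc,"clip y",brentq(lambda y:proj("top",np.array([435.5,y,16.]))[0]-cc,150,280)-.008*(478-435.5)*0)
E
python3 meas.py
```

```text
[(264, np.float64(274.59), np.float64(25.3)), (265, np.float64(274.6), np.float64(25.3)), (266, np.float64(274.75), np.float64(25.0)), (267, np.float64(274.84), np.float64(24.9)), (268, np.float64(274.55), np.float64(23.9)), (269, np.float64(273.56), np.float64(20.5)), (270, np.float64(274.71), np.float64(17.5)), (271, np.float64(274.68), np.float64(17.3)), (272, np.float64(274.68), np.float64(16.7)), (273, np.float64(274.6), np.float64(15.4)), (274, np.float64(274.65), np.float64(14.0)), (275, np.float64(274.72), np.float64(12.7))]
cap y 215.02902689611415 clip y 220.1976256641439
cap y 215.02902689611415 clip y 219.71550400776422
cap y 215.02902689611415 clip y 218.9923160282936
```

The cap is at y≈215.0 and the clip's centre at y≈219.5 along the pointer line, so the stop needs about 4.2 mm more.

Emit:
carry_out:
  increments:
    - {"x": 0, "y": 2, "z": 0, "twist": 0, "grip": -0.5}
    - {"x": 0, "y": 4.2, "z": 0, "twist": 0, "grip": -0.5}
    - {"x": 0, "y": 4.2, "z": 0, "twist": 0, "grip": -0.5}
    - {"x": 0, "y": 4.2, "z": 0, "twist": 0, "grip": -0.5}
    - {"x": 0, "y": 4.2, "z": 0, "twist": 0, "grip": -0.5}

```text
time: 15.28
position: [521.9, 323.3, 146.9]
tcp_rot: [-3.14, 0.595, 3.131]
contact_force: [5.9, -0.4, -0.8]
grip_width: 29.5
gripper_force: 32.0
```

```bash
python3 meas.py | tail -2; python3 - <<'E'
from h import *
import cv2
s=env.sense();print(s["position"],s["contact_force"])
B=imaging.capture("top");b=cv2.cvtColor(B,cv2.COLOR_RGB2GRAY)
for r in range(283,297): print(r,b[r,267:284])
a=imaging.capture("scene")
f=lambda i:cv2.resize(i,None,fx=16,fy=16,interpolation=cv2.INTER_NEAREST)[:,:,::-1]
cv2.imwrite("pics/s6.png",np.hstack([f(a[256:284,208:232]),f(B[278:306,262:286])]))
E
```

```text
cap y 219.37148575858524 clip y 219.71550400776422
cap y 219.37148575858524 clip y 218.9923160282936
[521.88731009 323.30639012 146.86471815] [ 5.25900127 -0.23082495 -0.26649971]
283 [251 255 255 255 255 255 255 255 255 255 255 255 251 245 242 241 224]
284 [149 144 156 157 158 145  96  92  74 114 125 127 129 108 126 130 133]
285 [139 114 136 139 142 120 105 150 106 112 142 141 143 121 136 147 146]
286 [144 124 142 149 153 131 102  99 102 120 149 145 147 120 145 143 148]
287 [147 121 147 102  95  80  85 151 111  81  91  88 140 122 129 146 146]
288 [148 120 146 105  91  97  91  92  96  98  95  93 133 145 133 142 145]
289 [143 146 145 155 138 153 114 154 177 189 204 211 124 135 143 143 146]
290 [146 145 141 225 198 187 188 183 134 175 182 194 120 138 145 144 146]
291 [144 143 142 196 122 149 182 200 112 166 180 196 123 137 147 144 144]
292 [144 142 145 145  94 100 168 197 112 168 178 191 137 142 145 145 145]
293 [144 142 145 106 109 126 174 193 112 169 183 185 140 148 151 153 157]
294 [167 167 173 157 182 183 180 167 105 171 181 188 117 132 138 135 134]
295 [135 123 120 201 221 219 213 216 193 211 193 193 157 151 152 157 157]
296 [153 151 151 121 140 145 144 144 138 138 140 148 158 160 163 165 164]
```

View pics/s6.png

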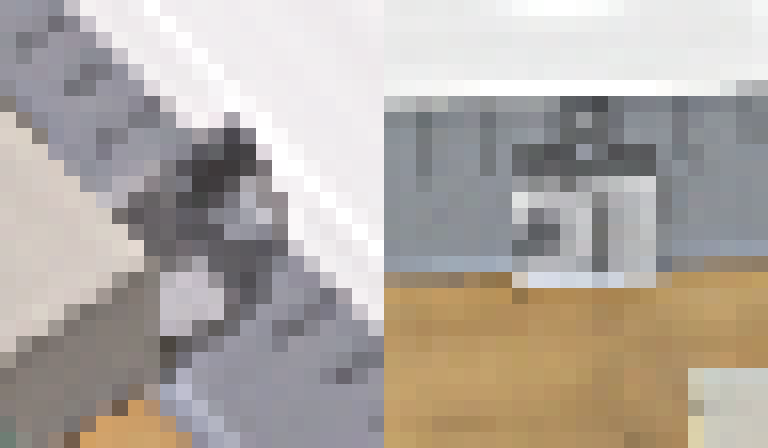

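The pointer's light column (col 274, rows 285–287) now lines up with the clip's middle and fin (col 274). I'll release the handle and go to the button.

Emit:
carry_out:
  increments:
    - {"x": 0, "y": 0, "z": 0, "twist": 0, "grip": 0.2}
    - {"x": 0, "y": 0, "z": 0, "twist": 0, "grip": 0.2}
    - {"x": 0, "y": 0, "z": 0, "twist": 0, "grip": 0.2}
    - {"x": 0, "y": 0, "z": 0, "twist": 0, "grip": 0.2}
    - {"x": 0, "y": 0, "z": -20, "twist": 0, "grip": 0.2}
    - {"x": 0, "y": 0, "z": -50, "twist": 0, "grip": 0.2}
    - {"x": 0, "y": 0, "z": -80, "twist": 0, "grip": 0.2}
    - {"x": 0, "y": 0, "z": -80, "twist": 0, "grip": 0.2}
    - {"x": 0, "y": 0, "z": -80, "twist": 0, "grip": 0.2}

```text
time: 16.18
position: [476.7, 324.8, 215.7]
tcp_rot: [3.14, 0.596, 3.131]
contact_force: [0.7, 0.7, 0.5]
grip_width: 51.5
gripper_force: 0.0
```

```bash
sed -i 's/CAP=np.array(\[478,151.4/CAP=np.array([478,219.4/' h.py; python3 meas.py|tail -1; python3 - <<'E'
from h import *
print(env.sense()["grip_width"],to(CAP+40*A-5*Pp),to(CAP+14*A-5*Pp))
E
```

```text
cap y 219.35999810124588 clip y 218.9923160282936
51.07295732456551 [  73.4 -104.8   65.7] [  72.9 -104.6   91.7]
```

Emit:
carry_out:
  increments:
    - {"x": 35, "y": 0, "z": 0, "twist": 0, "grip": -1}
    - {"x": 73, "y": -20, "z": 0, "twist": 0, "grip": -1}
    - {"x": 73, "y": -60, "z": 10, "twist": 0, "grip": -1}
    - {"x": 73, "y": -100, "z": 30, "twist": 0, "grip": -1}
    - {"x": 73, "y": -105, "z": 60, "twist": 0, "grip": -1}
    - {"x": 73, "y": -105, "z": 66, "twist": 0, "grip": -1}
    - {"x": 73, "y": -105, "z": 66, "twist": 0, "grip": -1}
    - {"x": 73, "y": -105, "z": 66, "twist": 0, "grip": -1}
    - {"x": 73, "y": -105, "z": 66, "twist": 0, "grip": -1}

```text
time: 16.98
position: [451.6, 219.3, 117.8]
tcp_rot: [-3.139, 0.592, 3.132]
contact_force: [0.4, -0.2, -0.0]
grip_width: -0.1
gripper_force: 0.0
```

```bash
python3 q.py;python3 -c "
from h import *
print(env.sense()['joint_positions'].round(2),to(CAP+12*A-5*Pp))"
```

```text
A,P,y 39.58 -4.56 -0.11 F [ 0.36 -0.24 -0.05] FA -0.24 [-3.139  0.592  3.132]
[ 0.48 -0.56 -0.77  0.82 -0.27  0.42] [-0.1  0.3 27.6]
```

Emit:
carry_out:
  increments:
    - {"x": 0, "y": 0, "z": 15, "twist": 0, "grip": -1}
    - {"x": 0, "y": 0, "z": 28, "twist": 0, "grip": -1}
    - {"x": 0, "y": 0, "z": 32, "twist": 0, "grip": -1}
    - {"x": 0, "y": 0, "z": 35, "twist": 0, "grip": -1}
    - {"x": 0, "y": 0, "z": 38, "twist": 0, "grip": -1}
    - {"x": 0, "y": 0, "z": 41, "twist": 0, "grip": -1}
    - {"x": 0, "y": 0, "z": 44, "twist": 0, "grip": -1}
    - {"x": 0, "y": 0, "z": 46, "twist": 0, "grip": -1}
    - {"x": 0, "y": 0, "z": 48, "twist": 0, "grip": -1}
    - {"x": 0, "y": 0, "z": 48, "twist": 0, "grip": -1}

```text
time: 17.82
position: [477.5, 219.1, 78.9]
tcp_rot: [-3.139, 0.592, 3.133]
contact_force: [-13.5, -1.7, 10.5]
grip_width: 0.2
gripper_force: 8.0
```

```bash
python3 q.py
```

```text
A,P,y -7.19 -5.66 -0.31 F [-13.52  -1.66  10.47] FA 16.33 [-3.139  0.592  3.133]
```

Emit:
carry_out:
  increments:
    - {"x": 0, "y": 0, "z": 1, "twist": 0, "grip": -1}
    - {"x": 0, "y": 0, "z": 2, "twist": 0, "grip": -1}
    - {"x": 0, "y": 0, "z": 3, "twist": 0, "grip": -1}
    - {"x": 0, "y": 0, "z": 3, "twist": 0, "grip": -1}

```text
time: 18.15
position: [479.1, 219.1, 76.5]
tcp_rot: [-3.139, 0.592, 3.133]
contact_force: [-13.6, -1.2, 11.2]
grip_width: -0.0
gripper_force: 8.4
```

Emit:
carry_out:
  increments:
    - {"x": 0, "y": 0, "z": 1, "twist": 0, "grip": -1}
    - {"x": 0, "y": 0, "z": 1, "twist": 0, "grip": -1}

```text
time: 18.32
position: [479.7, 219.1, 75.7]
tcp_rot: [-3.139, 0.592, 3.134]
contact_force: [-13.9, -0.5, 10.9]
grip_width: -0.1
gripper_force: 8.5
```

```bash
python3 q.py
```

```text
A,P,y -11.0 -5.68 -0.31 F [-13.87  -0.51  10.92] FA 16.9 [-3.139  0.592  3.134]
```

Emit:
carry_out:
  increments:
    - {"x": 0, "y": 0, "z": 1, "twist": 0, "grip": -1}
    - {"x": 0, "y": 0, "z": 1, "twist": 0, "grip": -1}

```text
time: 18.48
position: [480.2, 219.1, 74.9]
tcp_rot: [-3.139, 0.592, 3.134]
contact_force: [-14.2, -1.9, 11.0]
grip_width: -0.1
gripper_force: 8.6
```

Emit:
carry_out:
  increments:
    - {"x": 0, "y": 0, "z": 0.7, "twist": 0, "grip": -1}
    - {"x": 0, "y": 0, "z": 0.7, "twist": 0, "grip": -1}
    - {"x": 0, "y": 0, "z": 0.7, "twist": 0, "grip": -1}

```text
time: 18.73
position: [480.5, 219.1, 74.6]
tcp_rot: [-3.139, 0.592, 3.134]
contact_force: [-16.2, -1.7, 12.6]
grip_width: -0.1
gripper_force: 9.8
```

```bash
python3 q.py
```

```text
A,P,y -12.43 -5.66 -0.29 F [-16.24  -1.66  12.55] FA 19.6 [-3.139  0.592  3.134]
```

The hard stop was felt at about 19.5 mm and 20 N. I'll release straight back and check the position.

Emit:
carry_out:
  increments:
    - {"x": 0, "y": 0, "z": -8, "twist": 0, "grip": -1}
    - {"x": 0, "y": 0, "z": -16, "twist": 0, "grip": -1}
    - {"x": 0, "y": 0, "z": -28, "twist": 0, "grip": -1}
    - {"x": 0, "y": 0, "z": -60, "twist": 0, "grip": -1}
    - {"x": 0, "y": 0, "z": -95, "twist": 0, "grip": -1}
    - {"x": 0, "y": 0, "z": -110, "twist": 0, "grip": -1}
    - {"x": 0, "y": 0, "z": -110, "twist": 0, "grip": -1}
    - {"x": 0, "y": 0, "z": -110, "twist": 0, "grip": -1}

```text
time: 19.4
position: [420.7, 219.9, 166.2]
tcp_rot: [-3.141, 0.596, 3.131]
contact_force: [0.1, 0.0, -0.0]
grip_width: -0.0
gripper_force: 0.0
```

```bash
python3 meas.py; python3 - <<'E'
from h import *
s=env.sense();tz=Ro.from_euler("xyz",s["tcp_rot"]).as_matrix()[:,2];g=np.array([521.9,323.9,146.9])
print(s["position"],to(g-75*tz),to(g))
E
```

```text
[(264, np.float64(272.77), np.float64(25.2)), (265, np.float64(272.74), np.float64(25.2)), (266, np.float64(272.77), np.float64(25.3)), (267, np.float64(272.96), np.float64(24.8)), (268, np.float64(272.73), np.float64(24.5)), (269, np.float64(271.52), np.float64(20.7)), (270, np.float64(272.78), np.float64(17.8)), (271, np.float64(272.94), np.float64(17.1)), (272, np.float64(272.8), np.float64(17.1)), (273, np.float64(272.67), np.float64(15.3)), (274, np.float64(272.64), np.float64(14.0)), (275, np.float64(272.86), np.float64(12.4)), (276, np.float64(278.48), np.float64(21.4)), (277, np.float64(280.27), np.float64(19.7))]
cap y 219.37148575858524 clip y 220.1976256641439
cap y 219.37148575858524 clip y 219.71550400776422
cap y 219.37148575858524 clip y 218.9923160282936
[420.05161131 219.23857802 164.02792583] [-74.  105.8  -4.7] [-74.  105.8  70.3]
```

Emit:
carry_out:
  increments:
    - {"x": -20, "y": 20, "z": -5, "twist": 0, "grip": 0.2}
    - {"x": -50, "y": 50, "z": -5, "twist": 0, "grip": 0.2}
    - {"x": -74, "y": 85, "z": -5, "twist": 0, "grip": 0.2}
    - {"x": -74, "y": 105, "z": -5, "twist": 0, "grip": 0.2}
    - {"x": -74, "y": 105, "z": -5, "twist": 0, "grip": 0.2}
    - {"x": -74, "y": 105, "z": -5, "twist": 0, "grip": 0.2}
    - {"x": -74, "y": 105, "z": -5, "twist": 0, "grip": 0.2}
    - {"x": -74, "y": 105, "z": 20, "twist": 0, "grip": 0.2}
    - {"x": -74, "y": 105, "z": 45, "twist": 0, "grip": 0.2}
    - {"x": -74, "y": 105, "z": 63, "twist": 0, "grip": 0.2}
    - {"x": -74, "y": 105, "z": 70, "twist": 0, "grip": 0.2}
    - {"x": -74, "y": 105, "z": 70, "twist": 0, "grip": 0.2}
    - {"x": -74, "y": 105, "z": 70, "twist": 0, "grip": 0.2}

```text
time: 20.53
position: [521.1, 321.7, 146.3]
tcp_rot: [-3.138, 0.591, 3.131]
contact_force: [0.4, 0.1, -0.0]
grip_width: 50.9
gripper_force: 0.0
```

Emit:
carry_out:
  increments:
    - {"x": 0, "y": 0, "z": 0, "twist": 0, "grip": -0.5}
    - {"x": 0, "y": 0, "z": 0, "twist": 0, "grip": -0.5}
    - {"x": 0, "y": 0, "z": 0, "twist": 0, "grip": -0.5}
    - {"x": 0, "y": 0, "z": 0, "twist": 0, "grip": -0.5}
    - {"x": 0, "y": 0, "z": 0, "twist": 0, "grip": -0.5}
    - {"x": 0, "y": 0, "z": 0, "twist": 0, "grip": -0.5}
  grip_force: 30

```text
time: 21.03
position: [522.0, 323.5, 148.9]
tcp_rot: [-3.141, 0.595, 3.131]
contact_force: [-4.7, -1.0, 6.5]
grip_width: 29.5
gripper_force: 30.0
```

```bash
python3 q.py; python3 -c "
from h import *
print(env.sense()['position'],env.sense()['contact_force'])"
```

```text
A,P,y 24.67 71.0 104.08 F [-4.72 -0.96  6.53] FA 8.05 [-3.141  0.595  3.131]
[522.00212742 323.48325181 148.92994199] [-4.71772204 -0.96328766  6.52710511]
```

Emit:
carry_out:
  increments:
    - {"x": 0, "y": 1, "z": -2, "twist": 0, "grip": -0.5}
    - {"x": 0, "y": 2, "z": -2, "twist": 0, "grip": -0.5}
    - {"x": 0, "y": 2.5, "z": -2, "twist": 0, "grip": -0.5}
    - {"x": 0, "y": 2.5, "z": -2, "twist": 0, "grip": -0.5}
    - {"x": 0, "y": 2.5, "z": -2, "twist": 0, "grip": -0.5}

```text
time: 21.45
position: [521.6, 324.6, 149.0]
tcp_rot: [-3.138, 0.595, 3.13]
contact_force: [5.2, -2.3, -0.1]
grip_width: 30.2
gripper_force: 31.8
```

```bash
python3 meas.py|tail -1; python3 -c "
from h import *
print(env.sense()['position'],env.sense()['contact_force'])"
```

```text
cap y 219.48636223596696 clip y 218.9923160282936
[521.65457463 324.56299335 149.08966389] [ 4.72643134 -1.64204082 -1.09645945]
```

Emit:
carry_out:
  increments:
    - {"x": 0, "y": 1, "z": 0, "twist": 0, "grip": -0.5}
    - {"x": 0, "y": 2, "z": 0, "twist": 0, "grip": -0.5}
    - {"x": 0, "y": 2, "z": 0, "twist": 0, "grip": -0.5}
    - {"x": 0, "y": 2, "z": 0, "twist": 0, "grip": -0.5}

```text
time: 21.83
position: [521.7, 325.9, 149.0]
tcp_rot: [-3.136, 0.595, 3.13]
contact_force: [5.4, -3.1, 0.9]
grip_width: 29.6
gripper_force: 31.9
```

```bash
python3 meas.py|tail -1; python3 -c "
from h import *
print(env.sense()['position'],env.sense()['contact_force'])"
```

```text
cap y 219.6357013955857 clip y 218.9923160282936
[521.67638859 325.84154797 149.03644245] [ 5.01995261 -3.15183838 -0.38246408]
```

Emit:
carry_out:
  increments:
    - {"x": 0, "y": 1, "z": 0, "twist": 0, "grip": -0.5}
    - {"x": 0, "y": 2, "z": 0, "twist": 0, "grip": -0.5}
    - {"x": 0, "y": 2, "z": 0, "twist": 0, "grip": -0.5}
    - {"x": 0, "y": 2, "z": 0, "twist": 0, "grip": -0.5}

```text
time: 22.22
position: [521.7, 327.2, 149.0]
tcp_rot: [-3.135, 0.595, 3.13]
contact_force: [3.8, -6.1, 1.5]
grip_width: 29.7
gripper_force: 32.1
```

```bash
python3 meas.py|tail -1; python3 -c "
from h import *
print(env.sense()['position'],env.sense()['contact_force'])"
```

```text
cap y 219.62421377839667 clip y 218.9923160282936
[521.70435853 327.11899635 148.98682101] [ 4.09194238 -5.9527689   1.38014894]
```

The brake holds: a tug of about 5–6 N bent the blade while the stop stayed put (cap at y≈219.5). I'll ease back, release and retreat.

Emit:
carry_out:
  increments:
    - {"x": 0, "y": 0, "z": 0, "twist": 0, "grip": -0.5}
    - {"x": 0, "y": -2, "z": 0, "twist": 0, "grip": -0.5}
    - {"x": 0, "y": -4, "z": 0, "twist": 0, "grip": -0.5}
    - {"x": 0, "y": -6, "z": 0, "twist": 0, "grip": -0.5}
    - {"x": 0, "y": -6, "z": 0, "twist": 0, "grip": -0.5}
    - {"x": 0, "y": -6, "z": 0, "twist": 0, "grip": -0.5}
    - {"x": 0, "y": -6, "z": 0, "twist": 0, "grip": 0.2}
    - {"x": 0, "y": -6, "z": 0, "twist": 0, "grip": 0.2}
    - {"x": 0, "y": -6, "z": 0, "twist": 0, "grip": 0.2}
    - {"x": 0, "y": -6, "z": 0, "twist": 0, "grip": 0.2}
    - {"x": 0, "y": -6, "z": -20, "twist": 0, "grip": 0.2}
    - {"x": 0, "y": -6, "z": -50, "twist": 0, "grip": 0.2}
    - {"x": 0, "y": -6, "z": -90, "twist": 0, "grip": 0.2}
    - {"x": 0, "y": -6, "z": -120, "twist": 0, "grip": 0.2}
    - {"x": 0, "y": -6, "z": -120, "twist": 0, "grip": 0.2}
    - {"x": 0, "y": -6, "z": -120, "twist": 0, "grip": 0.2}
    - {"x": 0, "y": -6, "z": -120, "twist": 0, "grip": 0.2}

```text
time: 23.68
position: [453.1, 324.4, 247.6]
tcp_rot: [-3.139, 0.592, 3.132]
contact_force: [0.8, 0.6, -0.6]
grip_width: 51.3
gripper_force: 0.0
```

```bash
python3 meas.py|tail -2; python3 - <<'E'
from h import *
import cv2
s=env.sense();print(s["position"],s["contact_force"])
b=cv2.cvtColor(imaging.capture("top"),cv2.COLOR_RGB2GRAY)
for r in range(284,289): print(r,b[r,267:284])
a=imaging.capture("scene")[:,:,::-1][160:340,165:335];B=imaging.capture("top")[:,:,::-1][200:320,200:360]
f=lambda i,k:cv2.resize(i,k,interpolation=cv2.INTER_CUBIC)
cv2.imwrite("pics/s7.png",np.hstack([f(a,(400,424)),f(B,(400,424))]))
E
```

```text
cap y 219.49784987410388 clip y 219.71550400776422
cap y 219.49784987410388 clip y 218.9923160282936
[453.00681923 323.90618929 246.25875378] [-0.49137528 -1.06724758 -0.3272617 ]
284 [147 143 155 155 155 142  96  88  74 114 125 125 126 106 126 128 129]
285 [136 113 131 138 138 119 105  81  89 113 139 140 144 117 139 140 142]
286 [144 121 141 147 150 129 100 157 112 119 146 148 146 119 141 144 146]
287 [147 121 146 103  92  79  86 145 111  79  92  84 138 121 125 144 143]
288 [145 119 140 105  94  97  91  93  93  95  96  90 135 141 128 139 144]
```

View pics/s7.png

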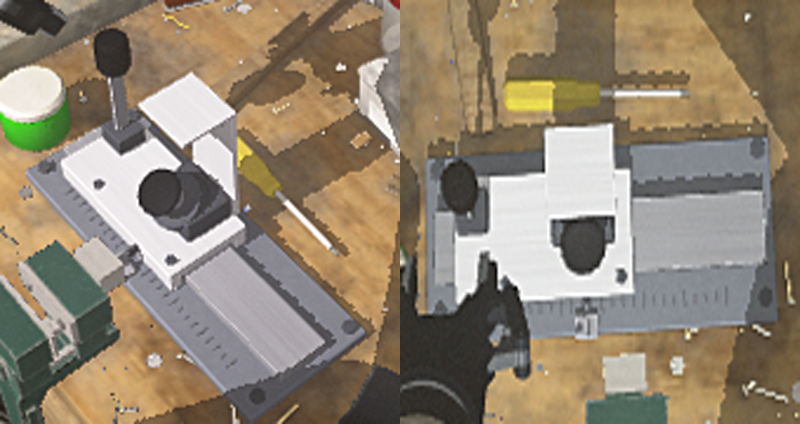

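The final picture shows the pointer at the clip ((588,305) in the top view), the handle upright at (459,187), and the screwdriver and pot where they were. The gripper is clear, so I'm handing in.

```bash
python3 -c "
from cell import env
print(env.job_done())"
```

```text
the job is handed in; nothing more can be done
None
```

The job is handed in: the brake felt off at the start, I slid the stop until its pointer was level with the clip's fin (good to about 1 mm by the camera), locked it with one full press, and it held a firm tug of 5–6 N; the gripper is clear, and the screwdriver and pot show no change.

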